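# Take the drained vial carrier off the hooks and weigh it

## Task

The vial carrier has drained: lift its bar up out of the two deep hooks of the drain stand, past the tips, and only then bring it away and stand it upright in the middle of the pan of the balance with the square pan, then let go. The hooks have been clamped at some lean, so feel your way up with the bar running along them and never force it against them; set the carrier down gently on the balance, and leave the other things where they are.

Things in the scene. Friction and masses are not known exactly. Their poses are not given: they have to be found in the camera images.
- drain_stand: Drain stand, fixed: steel base 170 x 260 mm with a low drip tray, two rods at y = -104 and 104 mm with bossheads at 250 mm, holding a yoke with two deep upturned hooks. Origin: centre of the base's underside; y runs from rod to rod along the hung bar, z up, -x is its open front. Force on it must stay below 20 N (the hanging carrier makes up 3.5 to 6 N), and below 8 N once the bar is off the seat.
- seat (a point): Midway between the hooks, on the axis where the bar rests, 250 mm above the table. The hooks (6 mm plate, 70 mm left and right) are straight slots 11 mm wide with a V bottom; from the resting bar's centre along the slot, the front finger with the tip ends 60 mm up, the back shank 78 mm up. A tie rod joins them 80 mm behind the seat (for upright hooks).
- yoke_axis (a point): Same place as seat: the yoke's clamped axis, the stand's y axis through the seat. About it both hooks lean together, towards the stand's front (-x) or its back, by up to 0.52 rad (30 degrees) off the vertical. The lean differs each time and is not in any reading. The clamps are stiff: the hooks do not give way, so the bar must be moved along the slot's slope.
- carrier: Vial carrier, loose, 0.36 to 0.6 kg, steel with six closed glass vials: tray 80 x 116 mm (x, y), vials up to 61 mm high, two flat straps (14 mm wide, at y = -53 and +53 mm) rising to a bar whose axis is 190 mm above the underside. Hangs with the bar in both hooks. Origin: centre of the underside, x and y as the stand's, z up.
- bar (a point): Middle of the carrier's bar, on its axis: a smooth round steel bar 8 mm thick, 162 mm long, along the carrier's y. Between the straps it is free: grip it in the middle from above, fingers closing across it (along x). The carrier can swing about the bar in the fingers.
- balance: The balance with the square pan, fixed, white housing 300 x 205 mm and 68 mm high, sloping display panel to its front (-x). Origin: on the table under the pan's centre, z up; its pan is 180 x 180 mm.
- balance_pan: Square steel weighing pan, 180 x 180 mm; origin 4 mm below the centre of its top face. It rests on the load cell's spring: sinks about 0.25 mm per N, at most 5 mm. The load on it must never exceed 18 N, impact included.
- pan_top (a point): Centre of the square pan's top face, about 84 mm above the table.
- beaker: Bystander: glass beaker 64 mm wide, 85 mm high. Origin: centre of its underside.
- weight: Bystander: steel knob weight 38 mm wide, 55 mm high. Origin: centre of its underside.
- dish: Bystander: white plastic weighing dish 90 mm wide, 18 mm high. Origin: centre of its underside.
- marker: Bystander: marker pen 130 mm long, lying along its x. Origin: on the table under its middle.
- wash_bottle: Bystander: white wash bottle 68 mm wide, 205 mm high with its spout. Origin: centre of its underside.
- glove_carton: Bystander: glove carton 120 x 230 x 75 mm. Origin: centre of its underside.
There are look-alikes about, which are no part of the job. What is shaped like the carrier but red or yellow is not meant.

How it is judged:
On the way:
1. the bar has been lifted out of the hooks, past their tips, and the carrier no longer touches the stand (z of bar in the frame of drain_stand above 0.296 m and contact force between carrier and drain_stand below 0.05 N), for 0.1 s.
At the end, for the whole second after the job is handed in: The carrier stands at rest and upright (within 0.06 rad) on the balance's square pan with its full weight, its centre within 25 mm of the pan's centre, let go (horizontal distance between carrier and pan_top below 0.025 m and angle between carrier's own z axis and vertical below 0.06 rad and contact force between carrier and balance_pan above 2.5 N and linear speed of carrier below 0.01 m/s); the robot touches nothing.
It fails at once if the bar is forced against the hooks on its way up: more than 8 N between carrier and stand once the bar is 6 mm off its seat (z of bar in the frame of drain_stand above 0.256 m and contact force between carrier and drain_stand above 8 N).
It fails at once if the drain stand or its hooks are forced: more than 20 N on them (contact force between drain_stand and anything else above 20 N).
It fails at once if the weighing pan is loaded or struck with more than 18 N (contact force between balance_pan and anything else above 18 N).
It fails at once if a bystander (beaker, weight, dish, marker, wash bottle, glove carton) is pushed more than 20 mm (distance of any of beaker, weight, dish, marker, wash_bottle, glove_carton from where it was at the start of the episode above 0.02 m).
It also fails if it takes over 72 s, if anything falls off the work surface, if the arm or the gripper's body presses on something with over 40 N, if the wrist force passes 120 N, or if a joint passes its speed limit or range.

## Robot

A 7-joint arm with a two-finger parallel gripper is mounted at the origin on the work surface. World frame = base frame: x ahead of the robot, y to its left, z up, the work surface at z = 0. Lengths are in m, angles in rad, forces in N, time in s.
With the tool pointing down it reaches from about 0.425 to 0.95 m from the base axis. Payload 4.7 kg.
Tool frame: the origin (TCP) lies at the very end of the fingers, on their centre line; the grasp point (between the pads) lies 19 mm behind it; z points along the fingers, y is the line along which they close (so a half turn about z gives the same grasp; the last joint's range is limited). The gripper opens to 87 mm and grips with 3 to 60 N. Pads are 19 mm wide; open, the fingers measure 117 mm over their backs; the gripper's body (75 mm by 190 mm) begins 51 mm behind the grasp point.
Start: joints at [1.295, 0.469, -0.049, 1.532, 0.024, 1.141, -0.082], TCP at [0.165, -0.655, 0.223] pointing down, gripper open.
Joint ranges: [-2.59, 2.59], [-0.33, 1.99], [-1.39, 1.29], [0.1, 2.45], [-1.04, 4.18], [0.21, 1.99], [-2.66, 2.66]. Speed limits (rad/s): [2.57, 2.57, 3.14, 3.14, 3.14, 3.14, 3.14].

## Interface

Orientations are given as a unit quaternion [x, y, z, w].
In Python, from rig import sense, capture, finish_job gives the robot as it stands.
- The arm moves only by the tool inch_along, called as name(argument=value, ...) on one line, values as JSON. Schema: {"type":"object","properties":{"moves":{"type":"array","items":{"type":"array","prefixItems":[{"type":"array","items":{"type":"number"},"minItems":3,"maxItems":3},{"type":"array","items":{"type":"number"},"minItems":3,"maxItems":3}],"minItems":2,"maxItems":2},"minItems":1,"maxItems":8},"aperture":{"type":"number"},"clamp_n":{"type":"number"},"only":{"type":"string"},"quiet":{"type":"boolean"},"lines":{"type":"string"}},"required":["moves"],"additionalProperties":false}. moves is a list of rows, 1 to 8 of them, each written [[dx, dy, dz], [rx, ry, rz]]: dx, dy, dz in a scale on which 1.0 is 0.8 m, then a rotation vector rx, ry, rz in parts of the range, where 1.0 means pi rad; each row shifts and turns the commanded pose from where the row before left it, along the tool's axes as they then stand; what a row does not reach is not made up. A row lasts 1/8 s, in which the tool goes at most 0.0625 m and 0.188 rad, less where a joint would pass 70% of its speed; a pose out of reach is approached as far as the arm can. aperture is the finger opening in m, set as the call begins (left out keeps the last). The fingers move at their own pace and stop on an object; clamp_n is the grip in N (left out, the last holds). Time passes only in rows, so rows that do not move let the fingers close. The tool returns the time, the measured TCP pose, the force, the opening and the grip force at its end. only (a regular expression) keeps the lines of the reply that match it, lines (a string "A,B") keeps lines A to B, and quiet returns only ok. Shift and turn numbers lie between -1 and 1, and a call with a number outside is refused. Input that does not fit is refused with a message, and nothing moves.
- sense(): the state, without advancing time (a new reading comes with each control period).
- capture(name): name is "scene" or "side" or "wrist"; returns a dict with "pixels" (400x640x3 uint8, red, green, blue), "vertical_fov" (degrees; the focal length in pixels is half the picture's height over the tangent of half this angle, whatever the lens; pixels are square), "cx", "cy" (the principal point, pixels), "R" (3x3) and "t" (3): a world point X has camera coordinates R X + t. Camera axes: x right, y down, z forward; pixel columns grow to the right and rows downward; lengths in m; the calibration is good to about 2 mm. A picture is of the moment at which its call begins. There is no depth.
- finish_job(): hands the job in; it is judged then, once.
The state is a dict: "t": time; "joint_pos": joint angles; "joint_velocities": joint speeds; "joint_torque": joint torques, N m; "tool_pos": TCP position; "tcp_rot": TCP orientation; "wrist_force": force on the tool from outside, world axes, zero at the start; "ft_torque": the same for the moment, N m; "finger_gap": finger opening in m; "grip_force": force on a finger pad.
Only numpy, scipy, OpenCV 4.12 (cv2) and the standard library are available. Lean on these libraries where they do the work, as an engineer would, in place of code of your own. Each camera call takes 0.05 s, during which the arm holds its last target. There are 200 camera calls.

## Working session

There is one attempt and no reset: what is moved stays moved. The work goes in short steps, Python scripts to look and compute and a tool call to move; the robot and the scene stay as the last step left them, time stands still between calls to the robot, and variables do not carry over. Pictures are saved under pics/ and viewed, at most 10 in all, crops included, and the job is handed in when it is done.

```bash
mkdir -p pics
```

Run:
```python
from rig import sense,capture
import cv2,numpy as np,pickle
s=sense();print({k:np.round(s[k],3) for k in('t','tool_pos','tcp_rot','wrist_force','finger_gap')})
for n in('scene','side'):
    c=capture(n);pickle.dump(c,open(f'pics/{n}0.pkl','wb'));cv2.imwrite(f'pics/{n}0.png',c['pixels'][:,:,::-1])
    print(n,c['vertical_fov'],c['cx'],c['cy'],np.round(c['R'],3).tolist(),np.round(c['t'],3), np.round(-c['R'].T@c['t'],3))
```

```text
{'t': np.float64(0.0), 'tool_pos': array([ 0.165, -0.654,  0.221]), 'tcp_rot': array([ 0.992,  0.123, -0.   , -0.001]), 'wrist_force': array([-0.282,  0.248,  0.031]), 'finger_gap': np.float64(0.087)}
scene 54.52157922916655 320.45500185521854 192.42517462029983 [[-0.448, 0.894, -0.003], [0.72, 0.358, -0.595], [-0.531, -0.269, -0.804]] [ 0.11  -0.314  1.724] [1.19  0.478 1.2  ]
side 57.01177753248794 321.1940401881325 201.27835017860747 [[0.981, -0.193, 0.015], [-0.131, -0.719, -0.682], [0.143, 0.667, -0.731]] [-0.478  0.261  1.079] [ 0.349 -0.624  0.974]
```

View pics/scene0.png

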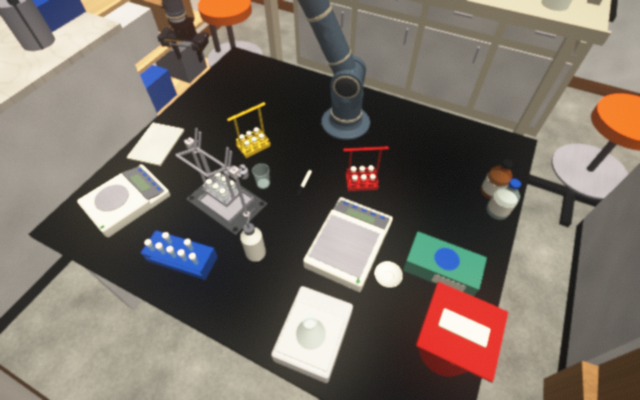

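View pics/side0.png

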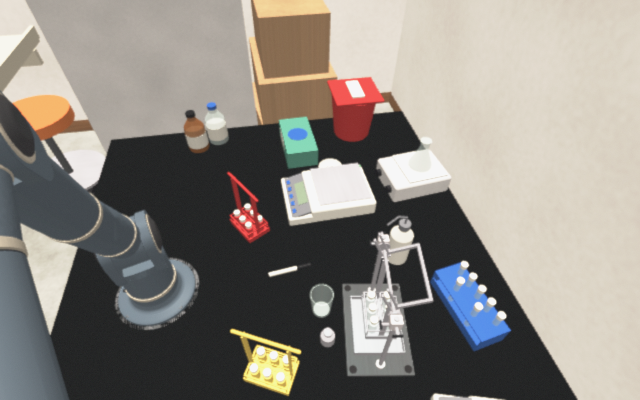

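Scene view: the square-pan balance is at (350,240), the round-pan one at (120,198) is not meant. The stand with the steel carrier is at (225,190). The yellow (252,135) and red (365,175) carriers are not meant. In the side view the stand is at (378,320) and the square pan at (340,187). I'll confirm in an enlarged crop.

Run:
```python
import cv2,numpy as np
a=cv2.imread('pics/scene0.png')[120:240,165:275];b=cv2.imread('pics/side0.png')[205:385,325:445]
f=lambda i,h:cv2.resize(i,(395,h),interpolation=cv2.INTER_CUBIC)
o=np.zeros((592,800,3),np.uint8);o[:431,:395]=f(a,431);o[:,405:]=f(b,592);cv2.imwrite('pics/crop1.png',o)
```

```text
(no output)
```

View pics/crop1.png

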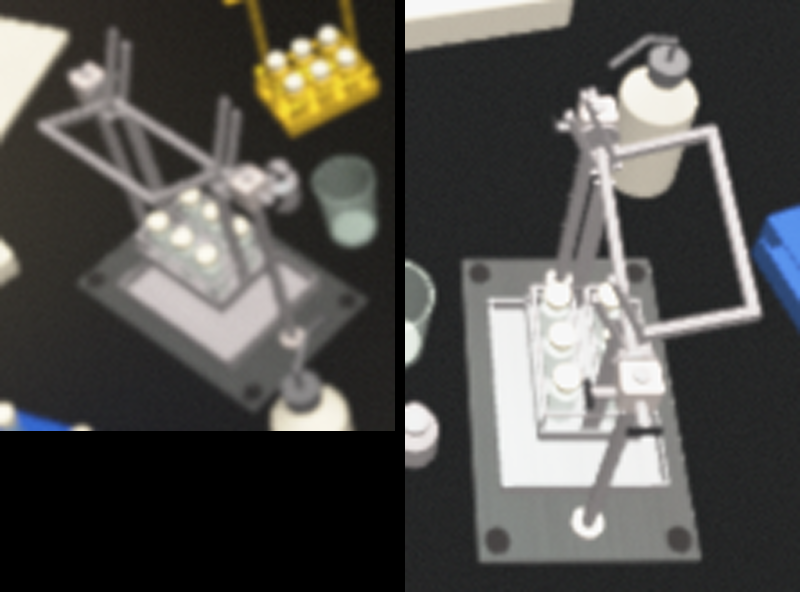

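Left: the steel carrier with six vials hangs in the stand's hooks, which are seen end-on. The tie-rod ends are at scene (176,155) and (208,175), and at side (431,301) and (419,245). The base corners are visible. This carrier is neither red nor yellow, so it is the one meant.

Create h.py:
```python
import numpy as np,pickle,cv2
def cam(c):
    f=200/np.tan(np.radians(c['vertical_fov']/2));return f
def ray(c,p):
    f=cam(c);d=c['R'].T@np.array([(p[0]-c['cx'])/f,(p[1]-c['cy'])/f,1]);return -c['R'].T@c['t'],d/np.linalg.norm(d)
def plane(c,p,z):
    o,d=ray(c,p);return o+d*(z-o[2])/d[2]
def tri(c1,p1,c2,p2):
    o1,d1=ray(c1,p1);o2,d2=ray(c2,p2)
    s=np.linalg.lstsq(np.c_[d1,-d2],o2-o1,rcond=None)[0];a=o1+s[0]*d1;b=o2+s[1]*d2
    return (a+b)/2,np.linalg.norm(a-b)
def proj(c,X):
    q=c['R']@X+c['t'];f=cam(c);return np.round([c['cx']+f*q[0]/q[2],c['cy']+f*q[1]/q[2]],1)
def load(n):return pickle.load(open(f'pics/{n}.pkl','rb'))
```

Run:
```python
from h import *
np.set_printoptions(precision=4,suppress=True)
S,D=load('scene0'),load('side0')
for n,c,ps in(('sc',S,[(186.7,198.8),(236,234.8),(267.5,203)]),('sd',D,[(342.3,283.4),(399.5,283.4),(414.7,375.2),(347.2,375.8)])):
    P=[plane(c,p,.012) for p in ps]
    print(n,[p[:2] for p in P],[np.linalg.norm(P[i]-P[i-1]) for i in range(1,len(P))])
A=tri(S,(208.2,175.1),D,(418.6,244.5));B=tri(S,(176.1,154.8),D,(431.4,300.7));print('tie',A,B)
# pan: grey-lilac area in balance; light mask
for n,c,(x0,x1,y0,y1) in(('sc',S,(295,400,190,295)),('sd',D,(275,380,155,225))):
    im=c['pixels'][y0:y1,x0:x1];hsv=cv2.cvtColor(im,cv2.COLOR_RGB2HSV)
    cv2.imwrite(f'pics/p_{n}.png',cv2.resize(im[:,:,::-1],None,fx=3.6,fy=3.6,interpolation=cv2.INTER_CUBIC))
a,b=cv2.imread('pics/p_sc.png'),cv2.imread('pics/p_sd.png')
o=np.zeros((400,790,3),np.uint8);o[:a.shape[0],:a.shape[1]]=a;o[:b.shape[0],400:400+b.shape[1]]=b;cv2.imwrite('pics/crop2.png',o)
```

```text
sc [array([ 0.657 , -0.3571]), array([ 0.7046, -0.1028]), array([ 0.5378, -0.0745])] [np.float64(0.2587251348403798), np.float64(0.16917517365041043)]
sd [array([ 0.5341, -0.0832]), array([ 0.7013, -0.1145]), array([ 0.6517, -0.3686]), array([ 0.4861, -0.3384])] [np.float64(0.170114005396666), np.float64(0.2589062129343896), np.float64(0.16840890187376759)]
tie (array([ 0.6793, -0.1662,  0.2817]), np.float64(0.004435716781788634)) (array([ 0.6545, -0.3075,  0.2803]), np.float64(0.00032432437608158896))
```

View pics/crop2.png

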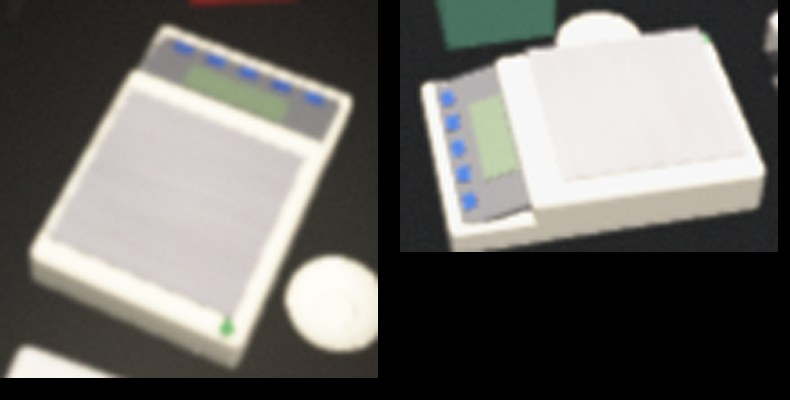

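The crop shows the pan corners. In scene they are (332,215), (381,233), (361,278) and (308,257); in side they are (310,168), (358,163), (371,199) and (321,206).

Run:
```python
from h import *
np.set_printoptions(precision=4,suppress=True)
S,D=load('scene0'),load('side0')
for a,b in(((186.7,198.8),(414.7,375.2)),((236,234.8),(399.5,283.4)),((267.5,203),(342.3,283.4))): print('base',*tri(S,a,D,b))
C1=np.array([(134,88),(310,155),(238,318),(48,242)])/3.6+(295,190)
C2=(np.array([(525,48),(697,28),(748,158),(565,182)])-(400,0))/3.6+(275,155)
for n,c,C in(('sc',S,C1),('sd',D,C2)):
    P=np.array([plane(c,p,.084) for p in C]);print(n,P[:,:2].tolist(),P.mean(0),[np.linalg.norm(P[i]-P[i-1]) for i in range(4)])
# base frame: mean of two views' corners at z=.006
W=np.array([(plane(S,a,.006)+plane(D,b,.006))/2 for a,b in(((186.7,198.8),(414.7,375.2)),((236,234.8),(399.5,283.4)),((267.5,203),(342.3,283.4)))])
ctr=(W[0]+W[2])/2;ey=W[1]-W[0];ey/=np.linalg.norm(ey);ex=np.array([ey[1],-ey[0],0]);print('centre',ctr,'yaw',np.arctan2(ex[1],ex[0]),ex)
for A in(tri(S,(208.2,175.1),D,(418.6,244.5))[0],tri(S,(176.1,154.8),D,(431.4,300.7))[0]):
    r=A-ctr;print('tie in stand',r@ex,r@ey,A[2])
for y in(-.081,0,.081):
  X=ctr+ey*y;X[2]=.25;print('bar',y,X,proj(S,X),proj(D,X))
```

```text
base [ 0.6537 -0.3651  0.0021] 0.0029634318022128715
base [ 0.7028 -0.1085  0.0032] 0.004467284587185183
base [ 0.5347 -0.0784  0.0047] 0.002069380949528332
sc [[0.5193819183074972, 0.1827847084537827], [0.5135765596985036, 0.3597236978729343], [0.6911741861207835, 0.36333756953091406], [0.6999354593928184, 0.1849107822308934]] [0.606  0.2727 0.084 ] [np.float64(0.180566058239511), np.float64(0.17703420055246288), np.float64(0.17763439131876477), np.float64(0.17864175977512672)]
sd [[0.5133134133472127, 0.3556799745435465], [0.6912884041058533, 0.3548281447415378], [0.6906115867059239, 0.16937206573842456], [0.5178513617692923, 0.17019192730118848]] [0.6033 0.2625 0.084 ] [np.float64(0.18554354918903726), np.float64(0.17797702927498765), np.float64(0.18545731401323007), np.float64(0.17276217031844002)]
centre [ 0.5944 -0.2214  0.006 ] yaw -0.18896187324982092 [ 0.9822 -0.1878  0.    ]
tie in stand 0.07300026499117654 0.07013557081429043 0.2817049173293409
tie in stand 0.07519028443727618 -0.07324209906196072 0.2803435633071849
bar -0.081 [ 0.5792 -0.3009  0.25  ] [194.9 146.5] [393.3 310.9]
bar 0 [ 0.5944 -0.2214  0.25  ] [211.7 157.5] [388.3 277.5]
bar 0.081 [ 0.6097 -0.1418  0.25  ] [229.2 169.1] [384.  248.2]
```

Careful with the scale: shifts go in shares of 0.8 m and turns go in shares of pi rad. That gives: -0.055 m is -0.0688, 0.045 m is 0.0563.

inch_along(moves=[[[0,0,-0.0688],[0,0,0]],[[0,0,-0.0688],[0,0,0]],[[0,0,-0.0688],[0,0,0]],[[0,0,-0.0688],[0,0,0]],[[0.0563,-0.0338,0],[0,0,0]],[[0.0563,-0.0338,0],[0,0,0]],[[0.0563,-0.0338,0],[0,0,0]],[[0.0563,-0.0338,0],[0,0,0]]], aperture=0.087, clamp_n=5)

```text
t: 1.1
tool_pos: [0.314, -0.5043, 0.4421]
tcp_rot: [0.992, 0.123, -0.0, -0.0]
wrist_force: [-0.3, -0.0, 0.7]
finger_gap: 0.0868
grip_force: 0.0
```

inch_along(moves=[[[0.0563,-0.0338,0],[0,0,0]],[[0.0563,-0.0338,0],[0,0,0]],[[0,0,0],[0,0,-0.0509]],[[0,0,0],[0,0,-0.0509]],[[0,0,0],[0,0,-0.0509]],[[0,0,0],[0,0,-0.0509]],[[0,0,0],[0,0,-0.0509]],[[0,0,0],[0,0,-0.0509]]])

```text
t: 2.1
tool_pos: [0.387, -0.4314, 0.442]
tcp_rot: [0.822, 0.57, -0.0, -0.001]
wrist_force: [0.0, 0.2, 0.0]
finger_gap: 0.0872
grip_force: 0.0
```

inch_along(moves=[[[0,0,0],[0,0,-0.0557]],[[0,0,0],[0,0,0]]])

```text
t: 2.35
tool_pos: [0.387, -0.4314, 0.4421]
tcp_rot: [0.771, 0.636, 0.0, -0.0]
wrist_force: [0.8, -0.2, -0.4]
finger_gap: 0.0873
grip_force: 0.0
```

Run:
```python
from h import *
from rig import *
from scipy.spatial.transform import Rotation as R
s=sense();M=R.from_quat(s['tcp_rot']).as_matrix();print(M.round(3),s['joint_pos'])
t=np.array([.5944,-.2214,.40])-s['tool_pos'];print('tool delta',(M.T@t).round(4),'yaw of y',np.arctan2(M[1,1],M[0,1]))
```

```text
[[ 0.19   0.982 -0.001]
 [ 0.982 -0.19   0.001]
 [ 0.001 -0.001 -1.   ]] [ 1.02277801  0.2231456  -0.32488022  1.40243128  0.07053846  1.52834491
  0.51122965]
tool delta [0.2456 0.1638 0.0421] yaw of y -0.19112445642599665
```

Tool y is now along the stand's x. I'll go above the bar and look with the wrist camera.

Converted, 0.049 m is 0.0613, 0.033 m is 0.0413.

inch_along(moves=[[[0.0613,0.0413,0],[0,0,0]],[[0.0613,0.0413,0],[0,0,0]],[[0.0613,0.0413,0],[0,0,0]],[[0.0613,0.0413,0],[0,0,0]],[[0.0613,0.04,0],[0,0,0]],[[0,0,0],[0,0,0]]])

```text
t: 3.1
tool_pos: [0.5969, -0.2156, 0.4414]
tcp_rot: [0.768, 0.64, 0.001, -0.002]
wrist_force: [-0.4, -0.8, -0.4]
finger_gap: 0.0872
grip_force: 0.0
```

Run:
```python
from h import *
from rig import *
s=sense();print(s['tool_pos'],s['t'])
c=capture('wrist');pickle.dump(c,open('pics/wrist1.pkl','wb'));S=capture('scene');pickle.dump(S,open('pics/scene1.pkl','wb'))
cv2.imwrite('pics/wrist1.png',c['pixels'][:,:,::-1])
print(proj(c,np.array([.5944,-.2214,.25])),proj(c,np.array([.5792,-.3009,.25])),proj(c,np.array([.6097,-.1418,.25])),-c['R'].T@c['t'])
```

```text
[ 0.59691879 -0.21558408  0.44142933] 3.1
[319.6 187.3] [319.3 246.1] [320.1 120.5] [ 0.61096278 -0.13984583  0.60210316]
```

View pics/wrist1.png

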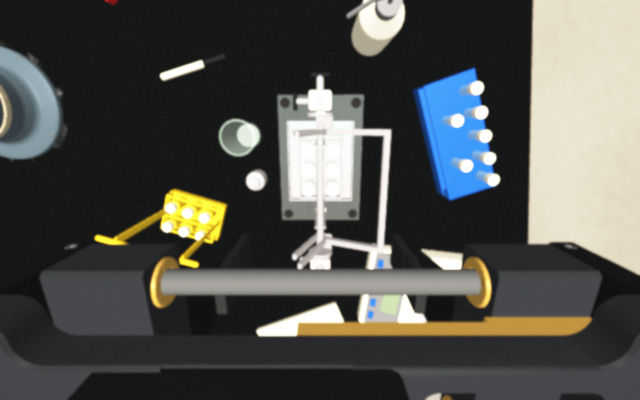

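Wrist view: the bar runs about column 321, from row 120 to row 245, with the tie rod at column ~387 and the hooks leaning left (towards the stand's front). The projected bar agrees with this. I'll enlarge the crop.

Run:
```python
from h import *
i=cv2.imread('pics/wrist1.png')[85:275,265:405];cv2.imwrite('pics/crop3.png',cv2.resize(i,None,fx=3.1,fy=3.1,interpolation=cv2.INTER_CUBIC))
```

```text
(no output)
```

View pics/crop3.png

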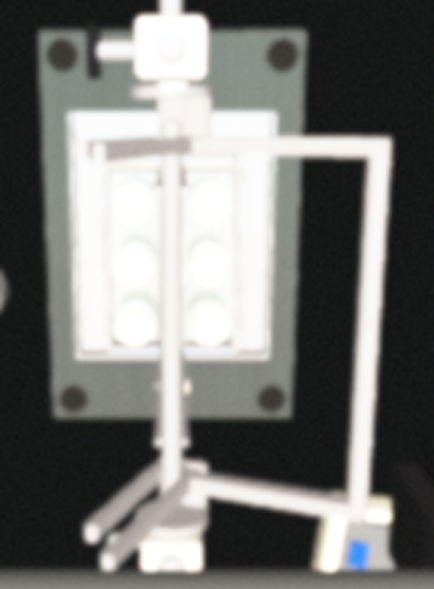

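Run:
```python
from h import *
np.set_printoptions(precision=4,suppress=True)
W=load('wrist1');ex=np.array([.9822,-.1878,0]);ey=np.array([.1878,.9822,0])
seat=plane(W,(320.8,187),.25);seat[2]=.25
b=np.array([.5944,-.2214,.25]);seat=b+ex*((seat-b)@ex);print('seat',seat)
def onplane(p,y):
    o,d=ray(W,p);k=(y-(o-seat)@ey)/(d@ey);r=o+k*d-seat;return r@ex,r[2]
for n,p,y in(('finger tip',(90,532),-.07),('shank tip',(107,560),-.07),('tie',(357,512),-.07)):
    q=np.array(p)/3.1+(265,85);print(n,onplane(q,y))
o,d=ray(W,np.array([375,148])/3.1+(265,85))
for z in(.28,.285,.29):
    r=o+d*(z-o[2])/d[2]-seat;print('tie+',z,r@ex,r@ey,np.hypot(r@ex,z-.25))
```

```text
seat [ 0.5958 -0.2217  0.25  ]
finger tip (np.float64(-0.03047868867037932), np.float64(0.05232300193697087))
shank tip (np.float64(-0.022641271082573623), np.float64(0.073386604898519))
tie (np.float64(0.07264272581718195), np.float64(0.03404021491343101))
tie+ 0.28 0.07087798294365986 0.06875605318415182 0.07696550179243776
tie+ 0.285 0.06976985638212993 0.06898046799775158 0.07805660035886161
tie+ 0.29 0.06866172982060012 0.06920488281135137 0.07946340756572856
```

Converted, 0.05 m is 0.0625, 0.04 m is 0.05.

inch_along(moves=[[[-0.0075,0,0.0375],[0,0,0]],[[0,0,0.0625],[0,0,0]],[[0,0,0.0625],[0,0,0]],[[0,0,0.05],[0,0,0]],[[0,0,0.025],[0,0,0]],[[0,0,0.0163],[0,0,0]],[[0,0,0],[0,0,0]]], aperture=0.05, clamp_n=4)

```text
t: 4.08
tool_pos: [0.5923, -0.2288, 0.2391]
tcp_rot: [0.771, 0.636, -0.001, -0.0]
wrist_force: [0.2, 0.4, 1.1]
finger_gap: 0.0503
grip_force: 0.0
```

inch_along(moves=[[[0,0,0],[0,0,0]],[[0,0,0],[0,0,0]],[[0,0,0],[0,0,0]],[[0,0,0],[0,0,0]]], aperture=0.018, clamp_n=4)

```text
t: 4.58
tool_pos: [0.5933, -0.2275, 0.2399]
tcp_rot: [0.771, 0.637, 0.0, 0.0]
wrist_force: [-0.6, -0.0, -0.4]
finger_gap: 0.0209
grip_force: 0.0
```

Converted, 0.005 m is 0.0063, 0.001 m is 0.0013.

inch_along(moves=[[[0.0063,0.0013,0],[0,0,0]],[[0,0,0],[0,0,0]],[[0,0,0],[0,0,0]]], aperture=0.012, clamp_n=4)

```text
t: 4.95
tool_pos: [0.5951, -0.2227, 0.2395]
tcp_rot: [0.771, 0.637, -0.0, 0.0]
wrist_force: [0.2, -0.2, 0.1]
finger_gap: 0.0124
grip_force: 0.0
```

inch_along(moves=[[[0,0,0],[0,0,0]],[[0,0,0],[0,0,0]],[[0,0,0],[0,0,0]],[[0,0,0],[0,0,0]]], aperture=0.004, clamp_n=4)

```text
t: 5.45
tool_pos: [0.5948, -0.2229, 0.2395]
tcp_rot: [0.771, 0.637, -0.0, -0.0]
wrist_force: [-2.1, -0.5, 0.3]
finger_gap: 0.0074
grip_force: 4.0
```

Converted, -0.0005 m is -0.0006.

inch_along(moves=[[[0,-0.0006,0],[0,0,0]],[[0,0,0],[0,0,0]],[[0,0,0],[0,0,0]]], aperture=0.003, clamp_n=25)

```text
t: 5.82
tool_pos: [0.5948, -0.2229, 0.2395]
tcp_rot: [0.771, 0.637, 0.0, 0.0]
wrist_force: [-1.0, -0.2, -0.7]
finger_gap: 0.0069
grip_force: 25.0
```

inch_along(moves=[[[0,-0.001,-0.0023],[0,0,0]],[[0,0,0],[0,0,0]],[[0,0,0],[0,0,0]]])

```text
t: 6.2
tool_pos: [0.5935, -0.2225, 0.2408]
tcp_rot: [0.771, 0.637, -0.0, -0.0]
wrist_force: [0.4, -0.3, -3.7]
finger_gap: 0.007
grip_force: 25.0
```

Converted, -0.0018 m is -0.0023, -0.0008 m is -0.001.

inch_along(moves=[[[0,-0.001,-0.0023],[0,0,0]],[[0,0,0],[0,0,0]],[[0,0,0],[0,0,0]]])

```text
t: 6.58
tool_pos: [0.593, -0.2224, 0.2432]
tcp_rot: [0.771, 0.637, -0.0, 0.0]
wrist_force: [0.2, 0.0, -3.9]
finger_gap: 0.007
grip_force: 25.0
```

inch_along(moves=[[[0,-0.001,-0.0023],[0,0,0]],[[0,-0.001,-0.0023],[0,0,0]],[[0,0,0],[0,0,0]],[[0,0,0],[0,0,0]]])

```text
t: 7.08
tool_pos: [0.5914, -0.2222, 0.2468]
tcp_rot: [0.771, 0.637, 0.0, 0.0]
wrist_force: [0.1, 0.7, -4.0]
finger_gap: 0.007
grip_force: 25.0
```

Converted, -0.0018 m is -0.0023, -0.0008 m is -0.001.

inch_along(moves=[[[0,-0.001,-0.0023],[0,0,0]],[[0,-0.001,-0.0023],[0,0,0]],[[0,-0.001,-0.0023],[0,0,0]],[[0,0,0],[0,0,0]],[[0,0,0],[0,0,0]]])

```text
t: 7.7
tool_pos: [0.5891, -0.2217, 0.2522]
tcp_rot: [0.771, 0.637, -0.0, 0.0]
wrist_force: [0.4, -0.3, -3.6]
finger_gap: 0.0069
grip_force: 25.0
```

Converted, -0.0018 m is -0.0023, -0.0008 m is -0.001.

inch_along(moves=[[[0,-0.001,-0.0023],[0,0,0]],[[0,-0.001,-0.0023],[0,0,0]],[[0,0,0],[0,0,0]],[[0,0,0],[0,0,0]]])

```text
t: 8.2
tool_pos: [0.5875, -0.2214, 0.2558]
tcp_rot: [0.771, 0.637, 0.0, 0.0]
wrist_force: [0.2, -0.5, -4.7]
finger_gap: 0.0067
grip_force: 25.0
```

inch_along(moves=[[[0,-0.001,-0.0023],[0,0,0]],[[0,-0.001,-0.0023],[0,0,0]],[[0,-0.001,-0.0023],[0,0,0]],[[0,0,0],[0,0,0]],[[0,0,0],[0,0,0]]])

```text
t: 8.82
tool_pos: [0.5851, -0.2209, 0.2612]
tcp_rot: [0.771, 0.637, -0.0, 0.0]
wrist_force: [-0.1, -0.4, -4.1]
finger_gap: 0.0075
grip_force: 25.0
```

Converted, -0.0018 m is -0.0023, -0.0008 m is -0.001.

inch_along(moves=[[[0,-0.001,-0.0023],[0,0,0]],[[0,-0.001,-0.0023],[0,0,0]],[[0,0,0],[0,0,0]],[[0,0,0],[0,0,0]]])

```text
t: 9.32
tool_pos: [0.5836, -0.2207, 0.2648]
tcp_rot: [0.771, 0.637, 0.0, 0.0]
wrist_force: [-1.0, -0.3, -4.7]
finger_gap: 0.0072
grip_force: 25.0
```

Converted, -0.0018 m is -0.0023, -0.0008 m is -0.001.

inch_along(moves=[[[0,-0.001,-0.0023],[0,0,0]],[[0,-0.001,-0.0023],[0,0,0]],[[0,0,0],[0,0,0]],[[0,0,0],[0,0,0]]])

```text
t: 9.82
tool_pos: [0.582, -0.2203, 0.2684]
tcp_rot: [0.771, 0.637, 0.0, 0.0]
wrist_force: [-0.3, 0.1, -4.6]
finger_gap: 0.0071
grip_force: 25.0
```

Converted, -0.0018 m is -0.0023, -0.0009 m is -0.0011.

inch_along(moves=[[[0,-0.0013,-0.0023],[0,0,0]],[[0,-0.0011,-0.0023],[0,0,0]],[[0,0,0],[0,0,0]],[[0,0,0],[0,0,0]]])

```text
t: 10.32
tool_pos: [0.5802, -0.22, 0.272]
tcp_rot: [0.771, 0.637, 0.0, 0.0]
wrist_force: [0.5, -0.4, -4.4]
finger_gap: 0.0068
grip_force: 25.0
```

Converted, -0.0018 m is -0.0023, -0.0008 m is -0.001.

inch_along(moves=[[[0,-0.001,-0.0023],[0,0,0]],[[0,-0.001,-0.0023],[0,0,0]],[[0,0,0],[0,0,0]],[[0,0,0],[0,0,0]]])

```text
t: 10.82
tool_pos: [0.5786, -0.2197, 0.2756]
tcp_rot: [0.771, 0.637, -0.0, 0.0]
wrist_force: [-0.4, 0.1, -4.1]
finger_gap: 0.007
grip_force: 25.0
```

Converted, -0.0018 m is -0.0023, -0.0008 m is -0.001.

inch_along(moves=[[[0,-0.001,-0.0023],[0,0,0]],[[0,-0.001,-0.0023],[0,0,0]],[[0,0,0],[0,0,0]],[[0,0,0],[0,0,0]]])

```text
t: 11.32
tool_pos: [0.577, -0.2194, 0.2792]
tcp_rot: [0.771, 0.637, -0.0, 0.0]
wrist_force: [-0.5, 0.0, -4.8]
finger_gap: 0.0072
grip_force: 25.0
```

Converted, -0.0018 m is -0.0023, -0.0009 m is -0.0011.

inch_along(moves=[[[0,-0.001,-0.0023],[0,0,0]],[[0,-0.0011,-0.0023],[0,0,0]],[[0,-0.001,-0.0023],[0,0,0]],[[0,0,0],[0,0,0]],[[0,0,0],[0,0,0]]])

```text
t: 11.95
tool_pos: [0.5746, -0.2189, 0.2846]
tcp_rot: [0.771, 0.637, 0.0, 0.0]
wrist_force: [0.6, -0.1, -3.6]
finger_gap: 0.0069
grip_force: 25.0
```

Converted, -0.0018 m is -0.0023, -0.0009 m is -0.0011.

inch_along(moves=[[[0,-0.001,-0.0023],[0,0,0]],[[0,-0.0011,-0.0023],[0,0,0]],[[0,-0.001,-0.0023],[0,0,0]],[[0,0,0],[0,0,0]],[[0,0,0],[0,0,0]]])

```text
t: 12.58
tool_pos: [0.5723, -0.2185, 0.2901]
tcp_rot: [0.771, 0.637, 0.0, 0.0]
wrist_force: [0.5, -0.7, -3.8]
finger_gap: 0.0069
grip_force: 25.0
```

Converted, -0.0018 m is -0.0023, -0.0009 m is -0.0011.

inch_along(moves=[[[0,-0.001,-0.0023],[0,0,0]],[[0,-0.0011,-0.0023],[0,0,0]],[[0,-0.001,-0.0023],[0,0,0]],[[0,0,0],[0,0,0]],[[0,0,0],[0,0,0]]])

```text
t: 13.2
tool_pos: [0.5693, -0.2179, 0.2952]
tcp_rot: [0.771, 0.637, -0.0, -0.0]
wrist_force: [-0.6, -1.4, -4.3]
finger_gap: 0.0069
grip_force: 25.0
```

Converted, -0.0018 m is -0.0023, -0.001 m is -0.0013.

inch_along(moves=[[[0,-0.0013,-0.0023],[0,0,0]],[[0,-0.0013,-0.0023],[0,0,0]],[[0,-0.0013,-0.0023],[0,0,0]],[[0,0,0],[0,0,0]],[[0,0,0],[0,0,0]]])

```text
t: 13.82
tool_pos: [0.5667, -0.2174, 0.3008]
tcp_rot: [0.771, 0.637, -0.0, 0.0]
wrist_force: [0.9, 0.7, -4.7]
finger_gap: 0.0071
grip_force: 25.0
```

Converted, -0.0024 m is -0.003, -0.0012 m is -0.0015.

inch_along(moves=[[[0,-0.0015,-0.003],[0,0,0]],[[0,-0.0015,-0.003],[0,0,0]],[[0,-0.0015,-0.003],[0,0,0]],[[0,-0.0015,-0.003],[0,0,0]],[[0,-0.0015,-0.003],[0,0,0]],[[0,0,0],[0,0,0]]])

```text
t: 14.58
tool_pos: [0.5608, -0.2163, 0.3131]
tcp_rot: [0.771, 0.637, 0.0, 0.0]
wrist_force: [0.4, 0.0, -2.8]
finger_gap: 0.0071
grip_force: 25.0
```

inch_along(moves=[[[0,-0.0038,-0.0075],[0,0,0]],[[0,-0.005,-0.01],[0,0,0]],[[0,-0.0063,-0.0125],[0,0,0]],[[0,-0.0063,-0.0125],[0,0,0]],[[0,-0.0063,-0.0125],[0,0,0]],[[0,0,0],[0,0,0]],[[0,0,0],[0,0,0]]])

```text
t: 15.45
tool_pos: [0.5391, -0.2121, 0.3566]
tcp_rot: [0.771, 0.637, -0.0, -0.0]
wrist_force: [-0.8, -0.3, -4.1]
finger_gap: 0.0067
grip_force: 25.0
```

Run:
```python
from h import *
from rig import *
s=sense();print(s['tool_pos'])
for n in('scene','side'):
    c=capture(n);pickle.dump(c,open(f'pics/{n}2.pkl','wb'))
    p=proj(c,s['tool_pos']-[0,0,.1]).astype(int);print(n,p)
    x,y=max(p[0]-50,0),max(p[1]-65,0);i=c['pixels'][y:y+150,x:x+100,::-1];cv2.imwrite(f'pics/q{n}.png',cv2.resize(i,(395,592),interpolation=cv2.INTER_CUBIC));print(x,y)
cv2.imwrite('pics/crop4.png',np.hstack([cv2.imread('pics/qscene.png'),cv2.imread('pics/qside.png')]))
```

```text
[ 0.53909907 -0.21214985  0.35657034]
scene [223 145]
173 80
side [363 276]
313 211
```

View pics/crop4.png

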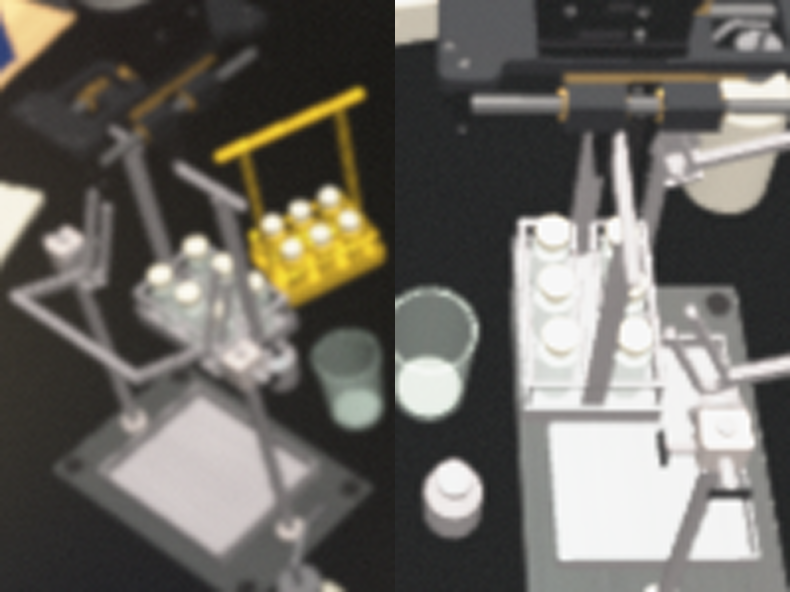

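The carrier hangs clear of the hooks: scene crop bar at (210,185), with the hook tips empty at (97,200) and (692,315). I'll raise it and carry it over.

Converted, -0.03 m is -0.0375, -0.025 m is -0.0313.

inch_along(moves=[[[0,-0.0025,-0.0188],[0,0,0]],[[0,-0.0025,-0.0313],[0,0,0]],[[0,0,-0.0375],[0,0,0]],[[0,0,-0.0375],[0,0,0]],[[0,0,-0.0313],[0,0,0]],[[0,0,-0.0188],[0,0,0]],[[0,0,0],[0,0,0]]])

```text
t: 16.42
tool_pos: [0.5356, -0.2113, 0.498]
tcp_rot: [0.771, 0.637, 0.001, 0.001]
wrist_force: [-0.8, -0.4, -4.0]
finger_gap: 0.0071
grip_force: 25.0
```

inch_along(moves=[[[0.0125,0,0],[0,0,0]],[[0.025,-0.0013,0],[0,0,0]],[[0.0375,-0.0025,0],[0,0,0]],[[0.0425,-0.0025,0],[0,0,0]],[[0.0425,-0.0025,0],[0,0,0]],[[0.0425,-0.0025,0],[0,0,0]],[[0.0425,-0.0025,0],[0,0,0]],[[0.0425,-0.0025,0],[0,0,0]]])

```text
t: 17.42
tool_pos: [0.565, 0.0201, 0.4962]
tcp_rot: [0.77, 0.638, -0.0, -0.001]
wrist_force: [1.0, -0.2, -4.4]
finger_gap: 0.007
grip_force: 25.0
```

inch_along(moves=[[[0.0425,-0.0025,0],[0,0,0]],[[0.0425,-0.0025,0],[0,0,0]],[[0.0425,-0.0025,0],[0,0,0]],[[0.0425,-0.0025,0],[0,0,0]],[[0.0425,-0.0025,0],[0,0,0]],[[0.0425,-0.0025,0],[0,0,0]],[[0.0313,-0.0013,0],[0,0,0]],[[0.0188,0,0],[0,0,0]]])

```text
t: 18.42
tool_pos: [0.5975, 0.2621, 0.496]
tcp_rot: [0.769, 0.639, -0.0, -0.001]
wrist_force: [0.4, 0.3, -4.9]
finger_gap: 0.0066
grip_force: 25.0
```

inch_along(moves=[[[0.0125,0,0],[0,0,0]],[[0.0063,0,0],[0,0,0]],[[0,0,0],[0,0,0]],[[0,0,0],[0,0,0]]])

```text
t: 18.92
tool_pos: [0.6019, 0.2728, 0.497]
tcp_rot: [0.771, 0.637, -0.0, 0.0]
wrist_force: [0.3, -0.2, -4.4]
finger_gap: 0.0069
grip_force: 25.0
```

Run:
```python
from rig import *
import numpy as np
from scipy.spatial.transform import Rotation as R
s=sense();M=R.from_quat(s['tcp_rot']).as_matrix();print(M.T@(np.array([.6047,.2676,.3])-s['tool_pos']),s['joint_pos'])
```

```text
[-0.00441087  0.00358213  0.19697859] [-0.09491258  0.43022757 -0.67185501  1.06028352  0.26708828  1.73077898
 -0.86779784]
```

Converted, 0.04 m is 0.05, 0.03 m is 0.0375.

inch_along(moves=[[[-0.005,0.0038,0.0188],[0,0,0]],[[0,0,0.0375],[0,0,0]],[[0,0,0.05],[0,0,0]],[[0,0,0.05],[0,0,0]],[[0,0,0.0375],[0,0,0]],[[0,0,0.025],[0,0,0]],[[0,0,0.0125],[0,0,0]],[[0,0,0],[0,0,0]]])

```text
t: 19.92
tool_pos: [0.6037, 0.2685, 0.3109]
tcp_rot: [0.771, 0.637, -0.001, -0.0]
wrist_force: [-0.2, 0.3, -4.0]
finger_gap: 0.0071
grip_force: 25.0
```

inch_along(moves=[[[0,0,0.005],[0,0,0]],[[0,0,0],[0,0,0]],[[0,0,0],[0,0,0]],[[0,0,0],[0,0,0]]])

```text
t: 20.42
tool_pos: [0.6039, 0.2694, 0.3081]
tcp_rot: [0.771, 0.637, 0.0, 0.0]
wrist_force: [0.3, 0.2, -4.3]
finger_gap: 0.007
grip_force: 25.0
```

Run:
```python
from h import *
from rig import *
s=sense();print(s['tool_pos'])
for n in('scene','side'):
    c=capture(n);pickle.dump(c,open(f'pics/{n}3.pkl','wb'))
    p=proj(c,s['tool_pos']-[0,0,.1]).astype(int)
    x,y=max(p[0]-60,0),max(p[1]-75,0);i=c['pixels'][y:y+150,x:x+100,::-1];cv2.imwrite(f'pics/q{n}.png',cv2.resize(i,(395,592),interpolation=cv2.INTER_CUBIC));print(n,p,x,y)
cv2.imwrite('pics/crop5.png',np.hstack([cv2.imread('pics/qscene.png'),cv2.imread('pics/qside.png')]))
```

```text
[0.60389899 0.26943081 0.30805881]
scene [347 223] 287 148
side [341 154] 281 79
```

View pics/crop5.png

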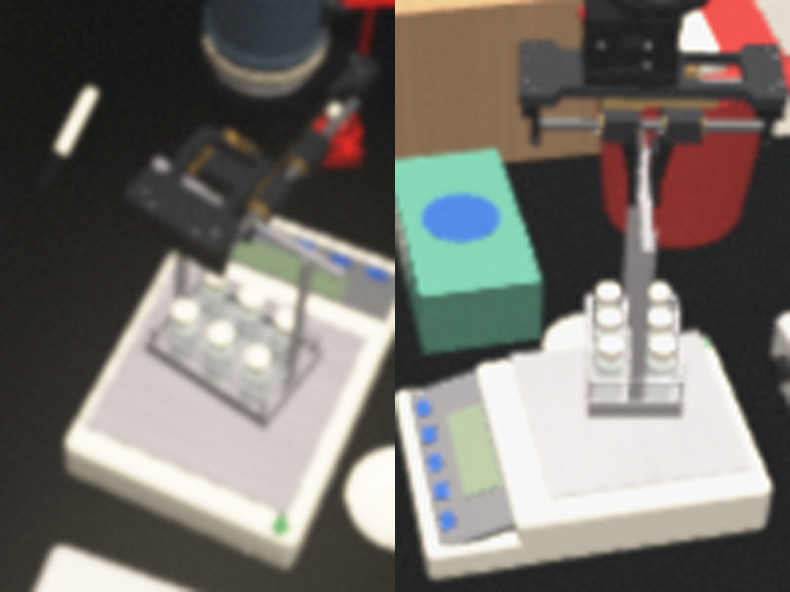

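The carrier hangs level over the middle of the pan: tray at side crop (635,405), scene crop (235,360). I'll lower it gently.

Converted, 0.007 m is 0.0088, 0.006 m is 0.0075.

inch_along(moves=[[[0,0,0.0075],[0,0,0]],[[0,0,0.0088],[0,0,0]],[[0,0,0.0088],[0,0,0]],[[0,0,0.0075],[0,0,0]],[[0,0,0.005],[0,0,0]],[[0,0,0.0038],[0,0,0]],[[0,0,0],[0,0,0]],[[0,0,0],[0,0,0]]])

```text
t: 21.52
tool_pos: [0.6039, 0.2694, 0.275]
tcp_rot: [0.771, 0.637, 0.0, 0.0]
wrist_force: [0.3, -0.3, -4.3]
finger_gap: 0.0066
grip_force: 25.0
```

inch_along(moves=[[[0,0,0.0013],[0,0,0]],[[0,0,0.0013],[0,0,0]],[[0,0,0.0013],[0,0,0]],[[0,0,0.0013],[0,0,0]],[[0,0,0],[0,0,0]],[[0,0,0],[0,0,0]]])

```text
t: 22.28
tool_pos: [0.6038, 0.2693, 0.2708]
tcp_rot: [0.771, 0.637, 0.0, 0.0]
wrist_force: [-0.1, 0.1, -4.4]
finger_gap: 0.0071
grip_force: 25.0
```

inch_along(moves=[[[0,0,0.0013],[0,0,0]],[[0,0,0.0013],[0,0,0]],[[0,0,0.0013],[0,0,0]],[[0,0,0],[0,0,0]],[[0,0,0],[0,0,0]]])

```text
t: 22.9
tool_pos: [0.6038, 0.2693, 0.2677]
tcp_rot: [0.771, 0.637, 0.0, 0.0]
wrist_force: [0.3, 0.0, -3.3]
finger_gap: 0.0073
grip_force: 25.0
```

Converted, 0.0007 m is 0.0009.

inch_along(moves=[[[0,0,0.0009],[0,0,0]],[[0,0,0.0009],[0,0,0]],[[0,0,0],[0,0,0]],[[0,0,0],[0,0,0]]])

```text
t: 23.4
tool_pos: [0.6038, 0.2693, 0.2663]
tcp_rot: [0.771, 0.637, 0.0, 0.0]
wrist_force: [-0.2, -1.3, -5.2]
finger_gap: 0.0067
grip_force: 25.0
```

Converted, 0.0007 m is 0.0009.

inch_along(moves=[[[0,0,0.0009],[0,0,0]],[[0,0,0.0009],[0,0,0]],[[0,0,0],[0,0,0]],[[0,0,0],[0,0,0]]])

```text
t: 23.9
tool_pos: [0.6038, 0.2693, 0.2649]
tcp_rot: [0.771, 0.637, -0.0, 0.0]
wrist_force: [0.2, 0.3, -4.1]
finger_gap: 0.0073
grip_force: 25.0
```

inch_along(moves=[[[0,0,0.0006],[0,0,0]],[[0,0,0.0006],[0,0,0]],[[0,0,0],[0,0,0]],[[0,0,0],[0,0,0]]])

```text
t: 24.4
tool_pos: [0.6038, 0.2693, 0.264]
tcp_rot: [0.771, 0.637, 0.0, 0.0]
wrist_force: [0.2, -0.3, -2.7]
finger_gap: 0.0071
grip_force: 25.0
```

Converted, 0.0005 m is 0.0006.

inch_along(moves=[[[0,0,0.0006],[0,0,0]],[[0,0,0.0006],[0,0,0]],[[0,0,0],[0,0,0]],[[0,0,0],[0,0,0]]])

```text
t: 24.9
tool_pos: [0.604, 0.2694, 0.2632]
tcp_rot: [0.771, 0.637, 0.0, 0.0]
wrist_force: [0.7, 0.7, -2.6]
finger_gap: 0.0071
grip_force: 25.0
```

inch_along(moves=[[[0,0,0.0006],[0,0,0]],[[0,0,0],[0,0,0]],[[0,0,0],[0,0,0]]])

```text
t: 25.28
tool_pos: [0.604, 0.2695, 0.2627]
tcp_rot: [0.771, 0.637, 0.0, 0.0]
wrist_force: [0.7, 0.3, -0.6]
finger_gap: 0.0066
grip_force: 25.0
```

Converted, 0.0004 m is 0.0005.

inch_along(moves=[[[0,0,0.0005],[0,0,0]],[[0,0,0],[0,0,0]],[[0,0,0],[0,0,0]]])

```text
t: 25.65
tool_pos: [0.604, 0.2695, 0.2624]
tcp_rot: [0.771, 0.637, 0.0, 0.0]
wrist_force: [0.6, 0.1, -0.2]
finger_gap: 0.0067
grip_force: 25.0
```

The pan now carries the full weight. I'll open the fingers and retreat upward.

inch_along(moves=[[[0,0,0],[0,0,0]],[[0,0,0],[0,0,0]]], clamp_n=4)

```text
t: 25.9
tool_pos: [0.6039, 0.2694, 0.2623]
tcp_rot: [0.771, 0.637, 0.0, 0.0]
wrist_force: [1.5, 0.9, 1.1]
finger_gap: 0.0077
grip_force: 4.0
```

inch_along(moves=[[[0,0,0],[0,0,0]],[[0,0,0],[0,0,0]],[[0,0,0],[0,0,0]],[[0,0,0],[0,0,0]]], aperture=0.035)

```text
t: 26.4
tool_pos: [0.6037, 0.2692, 0.2619]
tcp_rot: [0.771, 0.637, -0.0, 0.0]
wrist_force: [0.3, -0.4, 0.1]
finger_gap: 0.0334
grip_force: 0.0
```

inch_along(moves=[[[0,0,-0.0125],[0,0,0]],[[0,0,-0.0375],[0,0,0]],[[0,0,-0.05],[0,0,0]],[[0,0,-0.05],[0,0,0]],[[0,0,-0.0375],[0,0,0]],[[0,0,0],[0,0,0]],[[0,0,0],[0,0,0]],[[0,0,0],[0,0,0]]])

```text
t: 27.4
tool_pos: [0.6035, 0.2688, 0.4105]
tcp_rot: [0.771, 0.637, -0.001, -0.0]
wrist_force: [0.4, 0.8, -0.3]
finger_gap: 0.0352
grip_force: 0.0
```

Run:
```python
from h import *
from rig import *
o=[]
for n,x,y in(('scene',290,160),('side',280,90)):
    c=capture(n);pickle.dump(c,open(f'pics/{n}4.pkl','wb'));o.append(cv2.resize(c['pixels'][y:y+150,x:x+100,::-1],(395,592),interpolation=cv2.INTER_CUBIC))
cv2.imwrite('pics/crop6.png',np.hstack(o))
```

```text
(no output)
```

View pics/crop6.png

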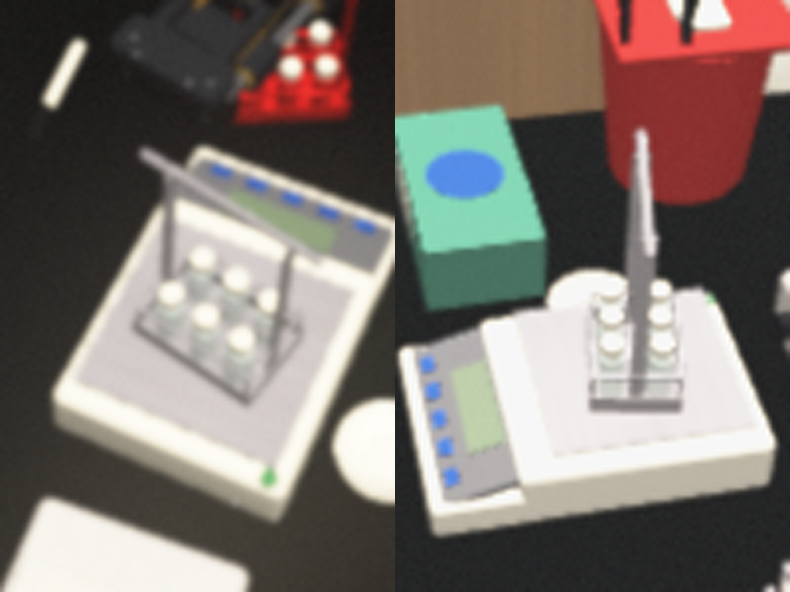

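The carrier stands upright near the pan's centre (scene crop tray at (218,328), pan centre at about (205,320)), and the gripper is clear. Handing in.

```bash
python3 -c "from rig import *;print(finish_job())"
```

```text
the job is handed in; nothing more can be done
None
```

The carrier was lifted out of the hooks along their roughly 0.42 rad forward lean and now stands upright, released, near the centre of the square pan; I handed the job in about 27 s into the 72 s limit, and no verdict was shown.

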